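# Return a used teacup through the sprung gate of the dish-return tray

### The arm

A 6-joint arm with a two-finger parallel gripper is mounted at the origin on the work surface. World frame = base frame: x ahead of the robot, y to its left, z up, the work surface at z = 0. Lengths are in m, angles in rad, forces in N, time in s.
With the tool pointing down it reaches from about 0.3 to 0.775 m from the base axis. Payload 14.6 kg.
Tool frame: the origin (TCP) lies midway between the tips of the shut fingers; the grasp point (between the pads) lies 19 mm behind it (ctrl.pinch_z is the distance from the TCP to the grasp point, in m); z points along the fingers, y is the line along which they close (so a half turn about z gives the same grasp; the last joint's range is limited). The gripper opens to 94 mm and grips with 3 to 60 N. Pads are 16 mm wide; open, the fingers measure 119 mm over their backs; the gripper's body (75 mm by 177 mm) begins 78 mm behind the grasp point.
Start: joints at [1.274, 0.3, 1.521, -0, 1.321, -0.067], TCP at [0.125, 0.536, 0.177] pointing down, gripper open.
Joint ranges: [-3.03, 3.03], [-0.79, 2.21], [0.23, 2.52], [-1.04, 4.18], [0, 3.07], [-2.55, 2.55]. Speed limits (rad/s): [2.22, 2.22, 2.57, 3.14, 3.14, 3.14].

### API

Orientations are given as [roll, pitch, yaw] about the fixed x, y, z axes, in that order (R = Rz(yaw) Ry(pitch) Rx(roll)).
In Python, from station import ctrl gives the robot as it stands.
- The arm moves only by the tool jog_arm, never from a script. Its argument "motion" is a list of rows, each a list of 7 numbers: the shift along the tool's x, y, z in m, then the turn, a rotation vector about the tool's x, y, z in rad, then the opening, from -1 (shut) to 1 (fully open). In form: [[tx, ty, tz, rx, ry, rz, gripper], ...]. A call has 1 to 5 rows; each row shifts and turns the commanded pose from where the row before left it, along the tool's axes as they then stand; what a row does not reach is not made up. A row lasts 1/10 s, in which the tool goes at most 50 mm and 8.59 degrees, less where a joint would pass 70% of its speed; a pose out of reach is approached as far as the arm can. A call is refused whole if a number of a shift passes 0.05 or a number of a turn 0.15, either way. A call with a gripper value outside its range is refused whole. The fingers move at their own pace and stop on an object; "squeeze" is the grip in N (left out, the last holds). Time passes only in rows, so rows that do not move let the fingers close. It gives the time, the measured TCP pose, the force, the opening and the grip force at its end, in the units of the state.
- ctrl.get_obs(): the state, without advancing time (a new reading comes with each control period).
- ctrl.camera(name): name is "scene" or "top"; returns the picture (420x560x3 uint8, red, green, blue); there is no depth.
- ctrl.camera_model(name): a dict with "intrinsics" (3x3 intrinsics, pixels), "rvec" (rotation vector, rad) and "tvec" (3), from world to camera coordinates, as OpenCV has them. Camera axes: x right, y down, z forward; pixel columns grow to the right and rows downward; lengths in m; the calibration is good to about 2 mm. A picture is of the moment at which its call begins. camera_model takes no time and is no camera call.
- ctrl.hand_in(): hands the job in; it is judged then, once.
The state is a dict: "time_s": time; "qpos": joint angles; "joint_vel": joint speeds; "tau": joint torques, N m; "ee_pos": TCP position; "eef_rot": TCP orientation; "force": force on the tool from outside, world axes, zero at the start; "moment": the same for the moment, N m; "grip_width": finger opening in m; "grip_force": force on a finger pad.
Only numpy, scipy, OpenCV 4.12 (cv2) and the standard library are available. Lean on these libraries where they do the work, as an engineer would, in place of code of your own. Each camera call takes 0.05 s, during which the arm holds its last target. There are 200 camera calls.

### The job

Return the used straight-sided teacup that stands by the guide wall before the gate of the dish-return tray: push the tray's self-closing flap open with one finger and, while that finger keeps it open, push the cup through the gateway with the other, far enough in that the flap shuts fully behind it. The cup must slide upright on the tray and never be lifted, and the flap must not touch it, neither on the way in nor when it swings shut. Leave the other crockery and things where they are.

Things in the scene. Friction and masses are not known exactly. Their poses are not given: they have to be found in the camera images.
- bay: Fixed steel dish-return tray, open on top. Origin on the table at mid-gateway; x points horizontally in through the gateway (roughly the robot's left), y across it, z up. Base plate x -200 to 290, y -220 to 70 mm, its top at z = 3 mm; crockery stands on it. Walls 4 mm thick, tops 53 mm above the table (rims 57). Before the gate (x < 0) only the guide wall stands on the plate.
- guide (a point): Middle of the gateway end of the guide wall, on its inner face (tray x = 0, y = 55 mm), 53 mm above the table. The straight smooth guide wall runs the tray's whole length, x = -200 to 290 mm, before and inside the gate, inner face always at y = 55 mm.
- far_corner (a point): Inner corner of end wall and side wall, 53 mm above the table: inside the gate the end wall's inner face is at tray x = 286 mm, the side wall's at y = -215 mm. The front wall (x = 0) closes y = -215 to -101 mm beside the gateway.
- flap (a joint): Upright grey self-closing flap filling the gateway, hinged on its vertical edge. 145 mm from hinge to free edge, 5 mm thick, 7 to 55 mm above the table. 0 = shut (at x = 0); grows as the free edge swings in towards tray +x, stop at 1.5 rad; never swings outwards. A damped spring shuts it in about a second: 0.05 N m at 0, 0.14 N m at 1.5 rad.
- flap_hinge (a point): Point on the flap's hinge line (tray x = 0, y = -95 mm), 55 mm above the table. Beside it at y = -99 mm is the hinge post, 12 mm thick, 70 mm high.
- flap_edge (a point): Top of the flap's free edge, 145 mm from the hinge, 55 mm above the table; moves with the flap. Shut, it lies about 5 mm from the guide wall.
- cup: The used teacup: small white round cup without handle, straight-sided, 52 mm across, 45 mm high, wall 4 mm, about 0.14 kg, open side up. Origin at the centre of its underside. It stands on the plate before the gate (x about -140 to -75 mm of the tray), 3 to 20 mm off the guide wall.
- bowl: Bystander: white bowl, 90 mm across, 42 mm high, inside the tray beside the way in (on the y = -155 mm side). Origin at the centre of its underside.
- tumbler: Bystander: metal tumbler, 58 mm across, 65 mm high, inside the tray on the same side as the bowl. Origin at the centre of its underside.
- pot: Bystander: small white sauce bowl, 60 mm across, 32 mm high, on the plate before the front wall, y about -165 mm of the tray. Origin at the centre of its underside.
- jar: Bystander: amber jar with metal cap, 64 mm across, 85 mm high, on the table. Origin at the centre of its underside.
- soap: Bystander: green bottle, 60 mm across, 130 mm high, on the table. Origin at the centre of its underside.
- spoon: Bystander: wooden spoon lying on the table.
- carton: Bystander: plain carton 70 x 100 x 80 mm on the table. Origin at the centre of its underside.

How it is judged:
On the way, in this order (a step that is already met when the one before it is completed fails the run):
1. a finger pushes the flap open while the cup is still before the gate (value of joint flap above 0.5 rad and contact force between the fingers and flap above 0.1 N and x of cup in the frame of bay below 0 m), for 0.1 s.
2. the cup passes the gateway while a finger keeps the flap open (value of joint flap above 0.7 rad and contact force between the fingers and flap above 0.1 N and x of cup in the frame of bay above 0.03 m), for 0.1 s.
At the end, for the whole second after the job is handed in: The teacup stands upright (within 0.15 rad) and at rest on the tray's plate inside the gate, its centre 70 to 270 mm past the gate line, and the flap is shut (below 0.06 rad) (value of joint flap below 0.06 rad and x of cup in the frame of bay between 0.07 and 0.27 m and y of cup in the frame of bay between -0.17 and 0.045 m and height (world z) of cup below 0.01 m and angle between cup's own z axis and vertical below 0.15 rad and linear speed of cup below 0.02 m/s); the robot touches nothing.
It fails at once if the flap touches the cup (over 0.2 N) (contact force between cup and flap above 0.2 N).
It fails at once if the cup is lifted (its underside more than 13 mm above the tray's plate) (height (world z) of cup above 0.016 m).
It fails at once if the cup is tipped (over 0.4 rad) (angle between cup's own z axis and vertical above 0.4 rad).
It fails at once if another thing is displaced by more than 25 mm (distance of any of bowl, tumbler, pot, jar, soap, spoon, carton from where it was at the start of the episode above 0.025 m).
It also fails if it takes over 51 s, if anything falls off the work surface, if the arm or the gripper's body presses on something with over 40 N, if the wrist force passes 120 N, or if a joint passes its speed limit or range.

## Working session

There is one attempt and no reset: what is moved stays moved. The work goes in short steps, Python scripts to look and compute and a tool call to move; the robot and the scene stay as the last step left them, time stands still between calls to the robot, and variables do not carry over. Pictures are saved under pics/ and viewed, at most 12 in all, crops included, and the job is handed in when it is done.

Besides the shell and the picture viewer there is one more tool, called after "Call:" as name([rows], argument=value, ...), one row to a line, values as JSON. jog_arm: Moves the arm, as the interface text tells. Its arguments: {"type":"object","properties":{"motion":{"type":"array"},"squeeze":{"type":"number"}},"required":["motion"]}

```bash
mkdir -p pics; python3 - <<'E'
from station import ctrl
import cv2
for n in("top","scene"):
    cv2.imwrite(f"pics/{n}0.png",cv2.cvtColor(ctrl.camera(n),cv2.COLOR_RGB2BGR))
    print(ctrl.camera_model(n))
o=ctrl.get_obs();print(o)
E
```

```text
{'intrinsics': array([[402.33370526,   0.        , 276.49143715],
       [  0.        , 402.33370526, 214.91262498],
       [  0.        ,   0.        ,   1.        ]]), 'rvec': array([ 2.15524232, -2.11749248,  0.18966709]), 'tvec': array([0.02041185, 0.55717925, 1.30073102])}
{'intrinsics': array([[467.56114612,   0.        , 275.9459796 ],
       [  0.        , 467.56114612, 204.79027042],
       [  0.        ,   0.        ,   1.        ]]), 'rvec': array([ 2.06746203,  1.42585338, -0.50258328]), 'tvec': array([-0.20405244, -0.34838923,  1.76965352])}
{'time_s': 0.1, 'qpos': array([ 1.27442791e+00,  3.00445768e-01,  1.52151114e+00, -2.04582287e-05,
        1.32068823e+00, -6.65767671e-02]), 'joint_vel': array([ 1.01251801e-04, -2.43407274e-03, -1.03364034e-03,  5.50620585e-04,
        7.03849014e-05,  1.61159035e-04]), 'tau': array([-2.08204224e-04, -5.32631993e+01, -3.53285229e+01,  7.09128915e-02,
        2.34872365e-02, -8.33913828e-05]), 'ee_pos': array([0.12519596, 0.53529363, 0.17622983]), 'eef_rot': array([-3.14054119e+00, -5.02462580e-05,  2.91180605e+00]), 'force': array([ 0.34761073,  0.08532337, -0.91401401]), 'moment': array([ 0.00473296, -0.02782079, -0.01514413]), 'grip_force': 0.0, 'grip_width': 0.09386474576239986}
```

View pics/top0.png

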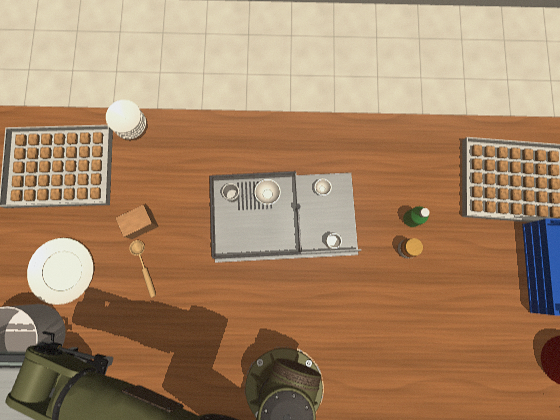

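View pics/scene0.png

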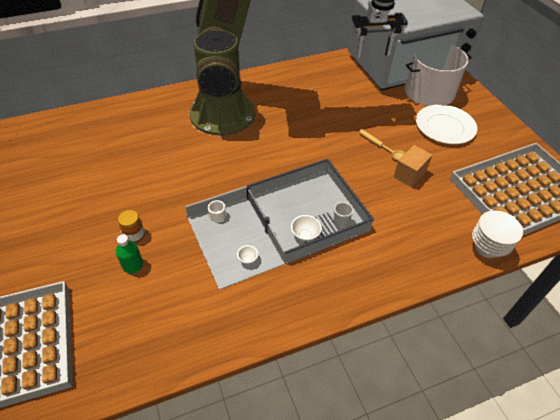

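The top view shows the guide wall along row ~255, the gate and hinge post near (296,206), the cup at (333,240), the pot at (322,187), the bowl at (267,190) and the tumbler at (230,191). I'll enlarge both views to measure.

```bash
python3 - <<'E'
import cv2
a=cv2.imread("pics/top0.png")[165:265,205:365]
cv2.imwrite("pics/topc.png",cv2.resize(a,None,fx=5,fy=5,interpolation=cv2.INTER_CUBIC))
a=cv2.imread("pics/scene0.png")[155:285,180:380]
cv2.imwrite("pics/scenec.png",cv2.resize(a,None,fx=4,fy=4,interpolation=cv2.INTER_CUBIC))
E
```

```text
(no output)
```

View pics/topc.png

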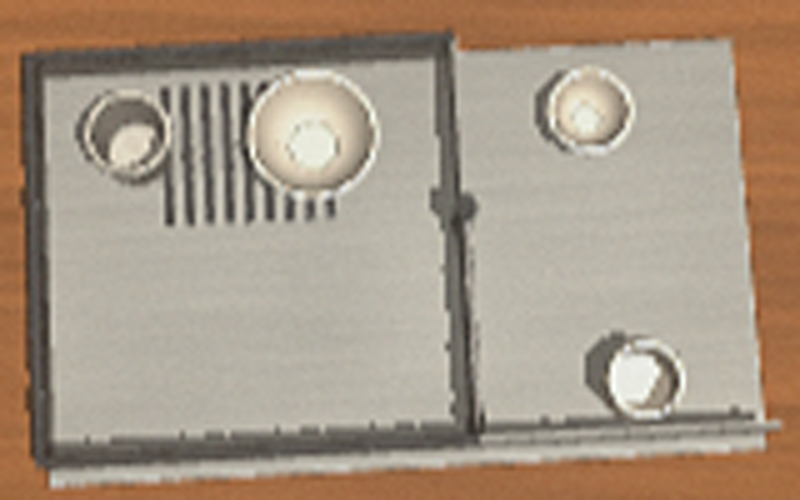

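View pics/scenec.png

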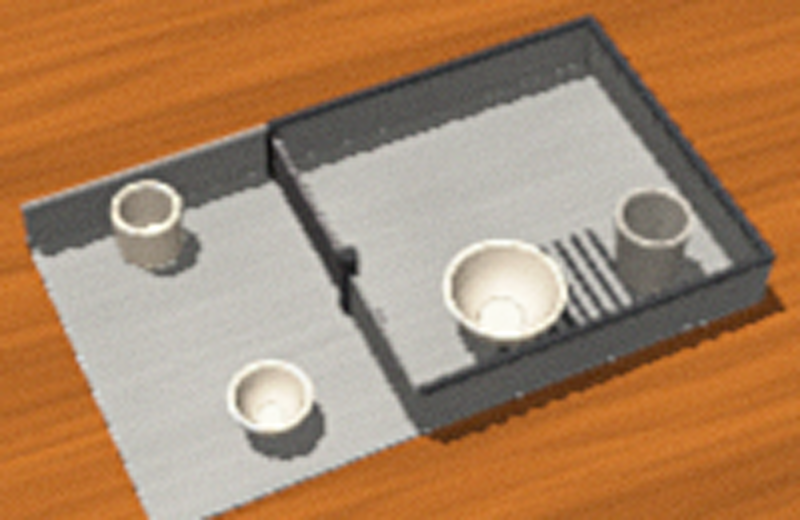

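```bash
cat > h.py <<'E'
import numpy as np,cv2
from scipy.optimize import least_squares
from station import ctrl
M={n:ctrl.camera_model(n) for n in("top","scene")}
def px(n,u,v): return ((u+.5)/5+204.5,(v+.5)/5+164.5) if n=="top" else ((u+.5)/4+179.5,(v+.5)/4+154.5)
def proj(n,P): m=M[n];return cv2.projectPoints(np.float64(P).reshape(-1,3),m["rvec"],m["tvec"],m["intrinsics"],None)[0][:,0]
def ray(n,uv,z):
    m=M[n];R=cv2.Rodrigues(m["rvec"])[0];c=-R.T@m["tvec"]
    d=R.T@np.linalg.inv(m["intrinsics"])@[uv[0],uv[1],1];return c+d*(z-c[2])/d[2]
E
python3 - <<'E'
from h import *
C=[("top",(-200,-220,3),(730,40)),("top",(-200,70,3),(765,447)),("top",(290,70,3),(50,485)),("top",(290,-219,57),(22,52)),("top",(286,-215,3),(45,75)),
("scene",(-200,-220,3),(150,520)),("scene",(290,-219,57),(772,258)),("scene",(290,59,57),(592,17)),("scene",(-200,59,57),(22,207)),("scene",(0,-99,70),(347,250))]
def W(p,t): c,s=np.cos(t[2]),np.sin(t[2]);return np.array([t[0]+c*p[0]-s*p[1],t[1]+s*p[0]+c*p[1],p[2]])
f=lambda t:np.concatenate([proj(n,W(np.array(p)/1e3,t))[0]-px(n,*u) for n,p,u in C])
r=least_squares(f,[.55,0,1.6],loss="soft_l1");t=r.x;print(t,f(t).reshape(-1,2).round(1).tolist())
c,s=np.cos(t[2]),np.sin(t[2])
def B(w): d=w[:2]-t[:2];return (np.array([c*d[0]+s*d[1],-s*d[0]+c*d[1]])*1e3).round(1)
for nm,n,u,z in[("cup","top",(645,377),.048),("cup","scene",(147,210),.048),("bowl","top",(313,134),.045),("tumb","top",(127,135),.068),("pot","top",(590,110),.035),("post","top",(447,202),.07),("post","top",(465,207),.07),("flapedge","top",(470,435),.055)]:
    w=ray(n,px(n,*u),z);print(nm,n,w.round(4),B(w))
print("cam top",-cv2.Rodrigues(M["top"]["rvec"])[0].T@M["top"]["tvec"])
E
```

```text
[ 0.48884642 -0.0450604   1.63414222] [[0.5, -0.1], [0.0, 0.7], [-0.8, -0.2], [0.7, -0.4], [-0.4, 0.2], [0.6, 3.6], [0.3, -0.6], [-0.2, -0.9], [-1.0, -1.9], [0.1, 1.0]]
cup top [ 0.4757 -0.1606  0.048 ] [-114.5   20.5]
cup scene [ 0.479  -0.1594  0.048 ] [-113.5   17.1]
bowl top [0.6374 0.0631 0.045 ] [  98.5 -155.1]
tumb top [0.629  0.1864 0.068 ] [ 222.1 -154.5]
pot top [ 0.6601 -0.1261  0.035 ] [ -91.7 -165.8]
post top [ 0.5872 -0.027   0.07  ] [ 11.8 -99.3]
post top [ 0.584  -0.0389  0.07  ] [  0.1 -95.4]
flapedge top [ 0.4346 -0.0443  0.055 ] [ 4.2 54.1]
cam top [0.32940079 0.03860899 1.37578014]
```

Call:
jog_arm([
  [-0.0326,-0.0369,0,0,0,0,0.44],
  [-0.0326,-0.0369,0,0,0,0,0.44],
  [-0.0326,-0.0369,0,0,0,0,0.44],
  [-0.0326,-0.0369,0,0,0,0,0.44],
  [-0.0326,-0.0369,0,0,0,0,0.44],
], squeeze=10)

```text
time_s: 0.6
ee_pos: [0.2423, 0.3169, 0.1766]
eef_rot: [-3.141, -0.0, 2.912]
force: [0.4, 0.3, 0.4]
grip_width: 0.0677
grip_force: 0.0
```

Call:
jog_arm([
  [-0.0326,-0.0369,0,0,0,0,0.44],
  [-0.0326,-0.0369,0,0,0,0,0.44],
  [-0.0326,-0.0369,0,0,0,0,0.44],
  [-0.0326,-0.0369,0,0,0,0,0.44],
  [-0.0326,-0.0369,0,0,0,0,0.44],
])

```text
time_s: 1.1
ee_pos: [0.3591, 0.1, 0.1769]
eef_rot: [3.141, 0.0, 2.912]
force: [0.6, 0.4, 0.5]
grip_width: 0.0675
grip_force: 0.0
```

Call:
jog_arm([
  [-0.0326,-0.0369,0,0,0,0,0.44],
  [-0.0326,-0.0369,0,0,0,0,0.44],
  [-0.0326,-0.0369,0,0,0,0,0.44],
  [-0.0326,-0.0369,0,0,0,0,0.44],
  [-0.01,-0.015,0,0,0,0,0.44],
])

```text
time_s: 1.6
ee_pos: [0.4592, -0.0916, 0.1762]
eef_rot: [-3.141, -0.001, 2.909]
force: [-0.3, 0.1, 0.0]
grip_width: 0.0678
grip_force: 0.0
```

```bash
cat >> h.py <<'E'
from scipy.spatial.transform import Rotation as Ro
BT=np.array([.48884642,-.0450604,1.63414222]);c,s=np.cos(BT[2]),np.sin(BT[2]);RB=np.array([[c,-s],[s,c]])
S=.080
def toB(w): return RB.T@(np.asarray(w)[:2]-BT[:2])
def toW(b): return BT[:2]+RB@b
def state():
    o=ctrl.get_obs();R=Ro.from_euler("xyz",o["eef_rot"]);p=o["ee_pos"];h=(o["grip_width"]+.0125)/2
    y=R.apply([0,1,0])[:2];return o,R,p,toB(p[:2]+h*y),toB(p[:2]-h*y)  # lead, trail
def show():
    o,R,p,L,T=state();print("t",o["time_s"],"L",(L*1e3).round(1),"T",(T*1e3).round(1),"z",p[2].round(4),"yaw",o["eef_rot"][2].round(3),"F",o["force"].round(1),"w",o["grip_width"].round(4))
def plan(way,z,start=None):
    """way: list of (xT,yT mm,phi deg); prints per-row tool moves from the measured (or given) pose"""
    o,R,p,_,_=state()
    for x,y,f in way:
        T=np.array([x,y])/1e3;f=np.radians(f);mid=T+S/2*np.array([np.cos(f),-np.sin(f)])
        w=np.append(toW(mid),z);R2=Ro.from_euler("xyz",[np.pi,0,BT[2]+np.pi/2-f])
        print((x,y),"d",R.inv().apply(w-p).round(4),"rot",(R.inv()*R2).as_rotvec().round(3));p,R=w,R2
E
python3 - <<'E'
from h import *
show();plan([(-155,12,20)],.10);plan([(-155,12,20)],.012)
E
```

```text
Traceback (most recent call last):
  File "h.py", line 19, in show
    o,R,p,L,T=state();print("t",o["time_s"],"L",(L*1e3).round(1),"T",(T*1e3).round(1),"z",p[2].round(4),"yaw",o["eef_rot"][2].round(3),"F",o["force"].round(1),"w",o["grip_width"].round(4))
                                                                                                                                                                   ^^^^^^^^^^^^^^^^^^^^^
AttributeError: 'float' object has no attribute 'round'
```

```bash
sed -i 's/o\["grip_width"\].round(4)/round(o["grip_width"],4)/' h.py
python3 - <<'E'
from h import *
show();plan([(-155,12,20)],.10);plan([(-155,12,20)],.012)
E
```

```text
t 1.6 L [-6.2 20.8] T [-83.   44.2] z 0.1762 yaw 2.909 F [-0.3  0.1  0. ] w 0.0678
(-155, 12) d [-0.054  -0.0597  0.0762] rot [-0.    -0.001  0.053]
(-155, 12) d [-0.054  -0.0597  0.1642] rot [-0.    -0.001  0.053]
```

Call:
jog_arm([
  [-0.018,-0.0216,0.01,0,0,0.018,0.44],
  [-0.018,-0.0216,0.02,0,0,0.018,0.44],
  [-0.018,-0.0216,0.02,0,0,0.017,0.44],
  [0,0,0.02,0,0,0,0.44],
  [0,0,0,0,0,0,0.44],
])

```text
time_s: 2.1
ee_pos: [0.4933, -0.1643, 0.104]
eef_rot: [3.141, -0.005, 2.858]
force: [-0.8, 1.0, 1.1]
grip_width: 0.0682
grip_force: 0.0
```

```bash
python3 - <<'E'
from h import *
show();plan([(-160,12,20)],.012)
cv2.imwrite("pics/s1.png",cv2.cvtColor(cv2.resize(ctrl.camera("scene")[130:285,160:360],None,fx=3.8,fy=3.8),cv2.COLOR_RGB2BGR))
E
```

```text
t 2.1 L [-81.3 -10.7] T [-157.2   16.8] z 0.104 yaw 2.858 F [-0.8  1.   1.1] w 0.0682
(-160, 12) d [-0.006  -0.0014  0.092 ] rot [ 0.001 -0.005  0.002]
```

View pics/s1.png

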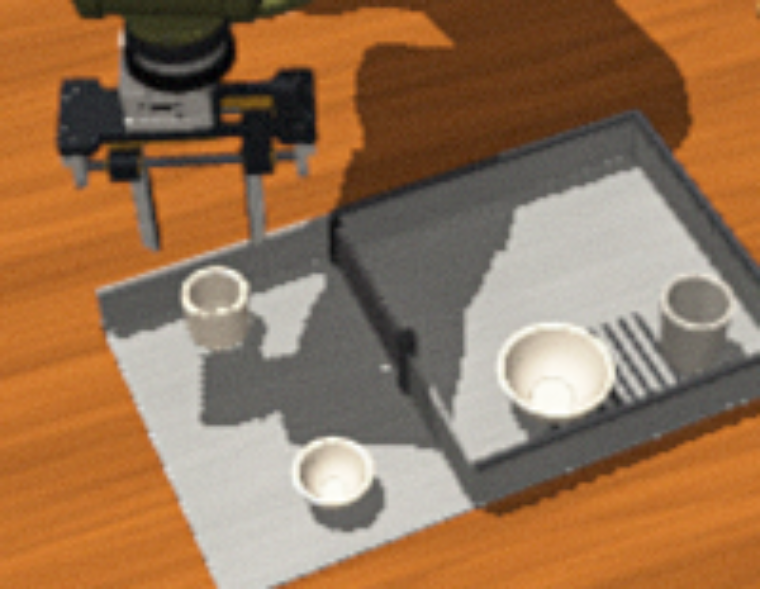

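The fingers, with tips at (150,245) and (255,240), straddle the cup at (215,305) as planned. I'll descend now.

Call:
jog_arm([
  [-0.006,-0.0014,0,0,-0.005,0.002,0.44],
  [0,0,0.03,0,0,0,0.44],
  [0,0,0.032,0,0,0,0.44],
  [0,0,0.03,0,0,0,0.44],
  [0,0,0,0,0,0,0.44],
])

```text
time_s: 2.65
ee_pos: [0.4995, -0.1667, 0.0128]
eef_rot: [3.141, 0.001, 2.857]
force: [0.2, 0.3, 0.6]
grip_width: 0.068
grip_force: 0.0
```

```bash
python3 - <<'E'
from h import *
show()
plan([(-150,13,20),(-140,13,20),(-130,13,20),(-120,13,20),(-110,13,20),(-100,13,20),(-85,14,20),(-70,14,20),(-55,14,22)],.012)
E
```

```text
t 2.65 L [-84.3 -16.7] T [-160.    10.8] z 0.0128 yaw 2.857 F [0.2 0.3 0.6] w 0.068
(-150, 13) d [0.0054 0.0083 0.0008] rot [0.    0.001 0.001]
(-140, 13) d [0.0034 0.0094 0.    ] rot [0. 0. 0.]
(-130, 13) d [0.0034 0.0094 0.    ] rot [0. 0. 0.]
(-120, 13) d [0.0034 0.0094 0.    ] rot [0. 0. 0.]
(-110, 13) d [0.0034 0.0094 0.    ] rot [0. 0. 0.]
(-100, 13) d [0.0034 0.0094 0.    ] rot [0. 0. 0.]
(-85, 14) d [0.0061 0.0138 0.    ] rot [0. 0. 0.]
(-70, 14) d [0.0051 0.0141 0.    ] rot [0. 0. 0.]
(-55, 14) d [0.0037 0.0141 0.    ] rot [-0.    -0.     0.035]
```

Call:
jog_arm([
  [0.0027,0.0042,0,0,0,0,0.44],
  [0.0027,0.0042,0,0,0,0,0.44],
  [0.0017,0.0047,0,0,0,0,0.44],
  [0.0017,0.0047,0,0,0,0,0.44],
  [0.0017,0.0047,0,0,0,0,0.44],
])

```text
time_s: 3.15
ee_pos: [0.4973, -0.1427, 0.0155]
eef_rot: [-3.141, 0.007, 2.857]
force: [0.6, -1.7, 1.6]
grip_width: 0.0677
grip_force: 0.8
```

Call:
jog_arm([
  [0.0017,0.0047,0,0,0,0,0.44],
  [0.0017,0.0047,0,0,0,0,0.44],
  [0.0017,0.0047,0,0,0,0,0.44],
  [0.0017,0.0047,0,0,0,0,0.44],
  [0.0017,0.0047,0,0,0,0,0.44],
])

```text
time_s: 3.65
ee_pos: [0.4953, -0.1176, 0.0146]
eef_rot: [-3.142, 0.005, 2.857]
force: [-0.4, -1.1, 1.8]
grip_width: 0.0677
grip_force: 0.8
```

Call:
jog_arm([
  [0.0017,0.0047,0,0,0,0,0.44],
  [0.0017,0.0047,0,0,0,0,0.44],
  [0.0017,0.0047,0,0,0,0,0.44],
  [0.0017,0.0047,0,0,0,0,0.44],
  [0,0,0,0,0,0,0.44],
])

```text
time_s: 4.15
ee_pos: [0.4973, -0.0985, 0.0161]
eef_rot: [-3.141, 0.013, 2.858]
force: [14.8, -6.3, -0.2]
grip_width: 0.0677
grip_force: 7.3
```

```bash
python3 - <<'E'
from h import *
show()
a=ctrl.camera("scene")[130:250,180:340];b=ctrl.camera("top")[165:265,205:365]
o=np.vstack([cv2.resize(a,(640,320)[:2] if 0 else (440,330)),cv2.resize(b,(440,275))])[:600]
cv2.imwrite("pics/s2.png",cv2.cvtColor(o,cv2.COLOR_RGB2BGR))
plan([(-85,14,20),(-70,14,20),(-55,14,22),(-40,14,26),(-30,14,28)],.012)
E
```

```text
t 4.15 L [-16.2 -18.6] T [-91.6   8.6] z 0.0161 yaw 2.858 F [14.8 -6.3 -0.2] w 0.0677
(-85, 14) d [0.0073 0.0045 0.004 ] rot [-0.     0.013  0.002]
(-70, 14) d [0.0051 0.0141 0.    ] rot [0. 0. 0.]
(-55, 14) d [0.0037 0.0141 0.    ] rot [-0.    -0.     0.035]
(-40, 14) d [0.0028 0.0138 0.    ] rot [ 0.   -0.    0.07]
(-30, 14) d [0.003 0.009 0.   ] rot [ 0.    -0.     0.035]
```

View pics/s2.png

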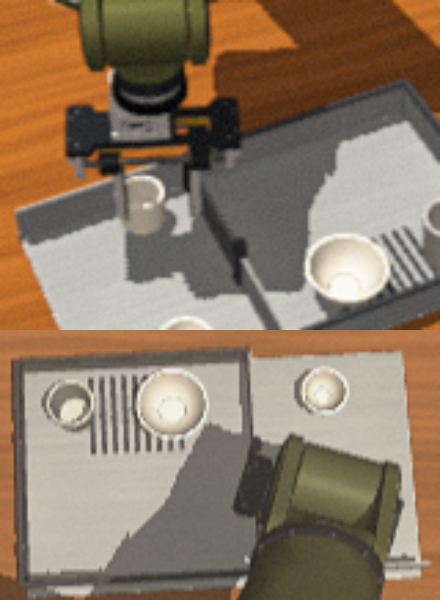

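The trailing finger is wedging the cup sideways against the guide: 15 N on the tool, with the finger pushed to y=8.6. In the picture the cup is at (147,205) and the trailing finger at (122,190). I'll back off, put the finger more squarely behind the cup, and widen the opening.

```bash
cat >> h.py <<'E'
def planc(cmd,way,z=.012):
    """cmd: commanded (xT,yT,phi,S mm); way: same; row deltas"""
    P=[]
    for x,y,f,S in [cmd]+way:
        f=np.radians(f);mid=(np.array([x,y])+S/2*np.array([np.cos(f),-np.sin(f)]))/1e3
        P.append((toW(mid),BT[2]+np.pi/2-f))
    for (a,ya),(b,yb),q in zip(P,P[1:],way):
        d=b-a;print(q,"tx %.4f ty %.4f rz %.3f"%(d@[np.cos(ya),np.sin(ya)],d@[np.sin(ya),-np.cos(ya)],ya-yb))
E
python3 - <<'E'
from h import *
planc((-90,13,20,80),[(-102,13,20,80),(-108,19,20,90),(-98,19,20,90)])
E
```

```text
(-102, 13, 20, 80) tx -0.0041 ty -0.0113 rz 0.000
(-108, 19, 20, 90) tx 0.0036 ty -0.0027 rz 0.000
(-98, 19, 20, 90) tx 0.0034 ty 0.0094 rz 0.000
```

Call:
jog_arm([
  [-0.0041,-0.0113,0,0,0,0,0.44],
  [0,0,0,0,0,0,0.44],
  [0.0036,-0.0027,0,0,0,0,0.65],
  [0,0,0,0,0,0,0.65],
  [0,0,0,0,0,0,0.65],
])

```text
time_s: 4.75
ee_pos: [0.4903, -0.1114, 0.0145]
eef_rot: [3.142, 0.004, 2.857]
force: [0.3, 0.8, -0.2]
grip_width: 0.0775
grip_force: 0.0
```

```bash
python3 - <<'E'
from h import *
show()
w=[(x,19+(x+108)*.025,20+max(0,(x+70)*.3),90) for x in range(-104,-39,4)]
planc((-108,19,20,90),w)
E
```

```text
t 4.75 L [-24.  -12.6] T [-108.6   18.1] z 0.0145 yaw 2.857 F [ 0.3  0.8 -0.2] w 0.0775
(-104, 19.1, 20, 90) tx 0.0015 ty 0.0037 rz 0.000
(-100, 19.2, 20, 90) tx 0.0015 ty 0.0037 rz 0.000
(-96, 19.3, 20, 90) tx 0.0015 ty 0.0037 rz 0.000
(-92, 19.4, 20, 90) tx 0.0015 ty 0.0037 rz 0.000
(-88, 19.5, 20, 90) tx 0.0015 ty 0.0037 rz 0.000
(-84, 19.6, 20, 90) tx 0.0015 ty 0.0037 rz 0.000
(-80, 19.7, 20, 90) tx 0.0015 ty 0.0037 rz 0.000
(-76, 19.8, 20, 90) tx 0.0015 ty 0.0037 rz 0.000
(-72, 19.9, 20, 90) tx 0.0015 ty 0.0037 rz 0.000
(-68, 20.0, 20.6, 90) tx 0.0010 ty 0.0037 rz 0.010
(-64, 20.1, 21.8, 90) tx 0.0006 ty 0.0037 rz 0.021
(-60, 20.2, 23.0, 90) tx 0.0006 ty 0.0037 rz 0.021
(-56, 20.3, 24.2, 90) tx 0.0007 ty 0.0036 rz 0.021
(-52, 20.4, 25.4, 90) tx 0.0008 ty 0.0036 rz 0.021
(-48, 20.5, 26.6, 90) tx 0.0009 ty 0.0036 rz 0.021
(-44, 20.6, 27.8, 90) tx 0.0009 ty 0.0035 rz 0.021
(-40, 20.7, 29.0, 90) tx 0.0010 ty 0.0035 rz 0.021
```

Call:
jog_arm([
  [0.0015,0.0037,0,0,0,0,0.65],
  [0.0015,0.0037,0,0,0,0,0.65],
  [0.0015,0.0037,0,0,0,0,0.65],
  [0.0015,0.0037,0,0,0,0,0.65],
])

```text
time_s: 5.15
ee_pos: [0.4896, -0.0957, 0.0149]
eef_rot: [-3.141, 0.007, 2.857]
force: [3.3, -4.6, 1.8]
grip_width: 0.0776
grip_force: 2.3
```

Call:
jog_arm([
  [0.0015,0.0037,0,0,0,0,0.65],
  [0.0015,0.0037,0,0,0,0,0.65],
  [0.0015,0.0037,0,0,0,0,0.65],
  [0.0015,0.0037,0,0,0,0,0.65],
])

```text
time_s: 5.55
ee_pos: [0.4892, -0.0804, 0.0155]
eef_rot: [-3.141, 0.01, 2.857]
force: [9.9, -7.5, 2.8]
grip_width: 0.0775
grip_force: 4.7
```

```bash
python3 - <<'E'
from h import *
show()
E
```

```text
t 5.55 L [  7.  -13.5] T [-77.6  17.2] z 0.0155 yaw 2.857 F [ 9.9 -7.5  2.8] w 0.0775
```

```bash
python3 - <<'E'
from h import *
a=ctrl.camera("scene")[160:230,200:300]
cv2.imwrite("pics/s3.png",cv2.cvtColor(cv2.resize(a,None,fx=8,fy=8,interpolation=cv2.INTER_CUBIC),cv2.COLOR_RGB2BGR))
E
```

```text
(no output)
```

View pics/s3.png

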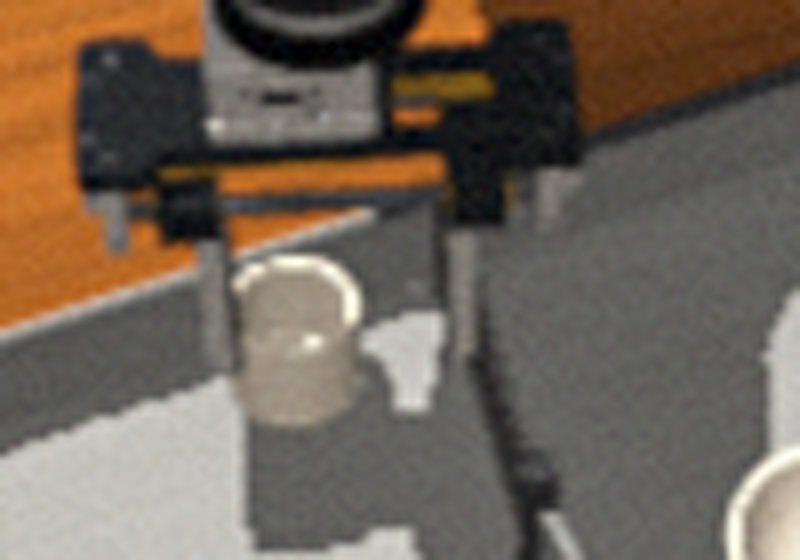

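```bash
python3 - <<'E'
from h import *
f=lambda u,v:((u+.5)/8+199.5,(v+.5)/8+159.5)
for n,u,z in[("cup",(298,300),.048),("trailtip",(220,370),.0155),("leadtip",(462,355),.0155),("guide rim near lead",(372,212),.055)]:
    w=ray("scene",f(*u),z);print(n,(toB(w)*1e3).round(1))
print(((proj("scene",np.append(toW(np.array([-40,29])/1e3),.048))+.5-[200,160])*8))
for p in [(0,57,.053),(-100,57,.053)]: print(p,(proj("scene",np.append(toW(np.array(p[:2])/1e3),p[2]))+.5-[200,160])*8)
E
```

```text
cup [-42.5  29.4]
trailtip [-74.5  35.1]
leadtip [14.4  3.8]
guide rim near lead [-1.4 54.1]
[[304.85499136 299.21799962]]
(0, 57, 0.053) [[373.03660848 209.84509438]]
(-100, 57, 0.053) [[131.16603892 288.39513862]]
```

```bash
python3 - <<'E'
from h import *
for u in [(150,248),(255,242)]:
    print((toB(ray("scene",(u[0]/3.8+160,u[1]/3.8+130),.104))*1e3).round(1))
o,R,p,L,T=state()
for q in (L,T):
  for z in(.0155,.03,.04): print(z,((proj("scene",np.append(toW(q),z))+.5-[200,160])*8).round())
E
```

```text
[-154.7   33.8]
[-79.    6.8]
0.0155 [[464. 392.]]
0.03 [[463. 368.]]
0.04 [[463. 351.]]
0.0155 [[231. 405.]]
0.03 [[228. 381.]]
0.04 [[227. 364.]]
```

Scene reprojection shows the visible finger tips ~20 mm higher than the TCP, because the open fingers retract. I'll back off, shift nearer the cup's centre line and lower while watching the force.

```bash
python3 - <<'E'
from h import *
planc((-76,19.8,20,90),[(-88,19.8,20,90),(-88,24,20,90)])
E
```

```text
(-88, 19.8, 20, 90) tx -0.0041 ty -0.0113 rz 0.000
(-88, 24, 20, 90) tx 0.0039 ty -0.0014 rz 0.000
```

Call:
jog_arm([
  [-0.0041,-0.0113,0,0,0,0,0.65],
  [0.0039,-0.0014,0,0,0,0,0.65],
  [0,0,0.004,0,0,0,0.65],
  [0,0,0.004,0,0,0,0.65],
  [0,0,0,0,0,0,0.65],
])

```text
time_s: 6.1
ee_pos: [0.4835, -0.0919, 0.0058]
eef_rot: [3.142, 0.004, 2.857]
force: [-0.3, 0.6, 0.4]
grip_width: 0.0774
grip_force: 0.3
```

Call:
jog_arm([
  [0,0,0.003,0,0,0,0.65],
  [0,0,0.0,0,0,0,0.65],
])

```text
time_s: 6.3
ee_pos: [0.4839, -0.092, 0.0032]
eef_rot: [-3.142, 0.004, 2.857]
force: [-0.6, -0.8, 0.1]
grip_width: 0.0774
grip_force: 0.3
```

Call:
jog_arm([
  [0,0,0.003,0,0,0,0.65],
  [0,0,0.0,0,0,0,0.65],
])

```text
time_s: 6.5
ee_pos: [0.4839, -0.0921, 0.0002]
eef_rot: [-3.142, 0.005, 2.857]
force: [-0.3, 0.7, -1.1]
grip_width: 0.0776
grip_force: 0.3
```

Call:
jog_arm([
  [0,0,0.003,0,0,0,0.65],
  [0,0,0.0,0,0,0,0.65],
])

```text
time_s: 6.7
ee_pos: [0.4839, -0.0921, -0.0028]
eef_rot: [-3.142, 0.005, 2.857]
force: [0.2, -0.5, -0.7]
grip_width: 0.0776
grip_force: 0.3
```

```bash
python3 - <<'E'
from h import *
show()
Y=lambda f:27-(8*np.sin(r:=np.pi/2-0-np.radians(90-f)+0)*0+8*np.cos(np.radians(f))-6.25*np.sin(np.radians(f)))
w=[]
for x in range(-83,-32,5):
    f=20+max(0,(x+80)*.3);w.append((x,round(Y(f),1),round(f,1),90))
planc((-88,24,20,90),w)
E
```

```text
t 6.7 L [-4.3 -7.5] T [-89.   23.2] z -0.0028 yaw 2.857 F [ 0.2 -0.5 -0.7] w 0.0776
(-83, np.float64(21.6), 20, 90) tx -0.0005 ty 0.0055 rz 0.000
(-78, np.float64(21.7), 20.6, 90) tx 0.0013 ty 0.0047 rz 0.010
(-73, np.float64(21.9), 22.1, 90) tx 0.0008 ty 0.0046 rz 0.026
(-68, np.float64(22.2), 23.6, 90) tx 0.0010 ty 0.0045 rz 0.026
(-63, np.float64(22.4), 25.1, 90) tx 0.0010 ty 0.0045 rz 0.026
(-58, np.float64(22.6), 26.6, 90) tx 0.0011 ty 0.0044 rz 0.026
(-53, np.float64(22.9), 28.1, 90) tx 0.0013 ty 0.0043 rz 0.026
(-48, np.float64(23.1), 29.6, 90) tx 0.0014 ty 0.0043 rz 0.026
(-43, np.float64(23.4), 31.1, 90) tx 0.0016 ty 0.0042 rz 0.026
(-38, np.float64(23.6), 32.6, 90) tx 0.0016 ty 0.0042 rz 0.026
(-33, np.float64(23.9), 34.1, 90) tx 0.0018 ty 0.0040 rz 0.026
```

Call:
jog_arm([
  [-0.0005,0.0055,0,0,0,0,0.65],
  [0.0013,0.0047,0,0,0,0.01,0.65],
  [0.0008,0.0046,0,0,0,0.026,0.65],
  [0.001,0.0045,0,0,0,0.026,0.65],
])

```text
time_s: 7.1
ee_pos: [0.4876, -0.0726, -0.0022]
eef_rot: [3.141, 0.006, 2.794]
force: [2.1, -4.2, 0.1]
grip_width: 0.0774
grip_force: 2.2
```

```bash
python3 - <<'E'
from h import *
show()
E
```

```text
t 7.1 L [ 13.8 -15. ] T [-68.6  20.9] z -0.0022 yaw 2.794 F [ 2.1 -4.2  0.1] w 0.0774
```

Call:
jog_arm([
  [0.001,0.0045,0,0,0,0.026,0.65],
  [0.0011,0.0044,0,0,0,0.026,0.65],
  [0.0013,0.0043,0,0,0,0.026,0.65],
  [0.0014,0.0043,0,0,0,0.026,0.65],
  [0.0012,0.0034,0,0,0,0.02,0.65],
])

```text
time_s: 7.6
ee_pos: [0.4908, -0.0512, -0.0019]
eef_rot: [3.14, 0.008, 2.67]
force: [3.9, -3.9, 0.7]
grip_width: 0.0773
grip_force: 2.6
```

Call:
jog_arm([
  [0,0,0,0,0,0,0.65],
])

```text
time_s: 7.7
ee_pos: [0.4905, -0.0509, -0.0021]
eef_rot: [3.14, 0.007, 2.671]
force: [1.5, -1.3, 0.2]
grip_width: 0.0775
grip_force: 1.1
```

```bash
python3 - <<'E'
from h import *
show()
a=ctrl.camera("scene")[160:230,200:300]
cv2.imwrite("pics/s4.png",cv2.cvtColor(cv2.resize(a,None,fx=8,fy=8,interpolation=cv2.INTER_CUBIC),cv2.COLOR_RGB2BGR))
E
```

```text
t 7.7 L [ 32.8 -24.2] T [-44.7  21.6] z -0.0021 yaw 2.671 F [ 1.5 -1.3  0.2] w 0.0775
```

View pics/s4.png

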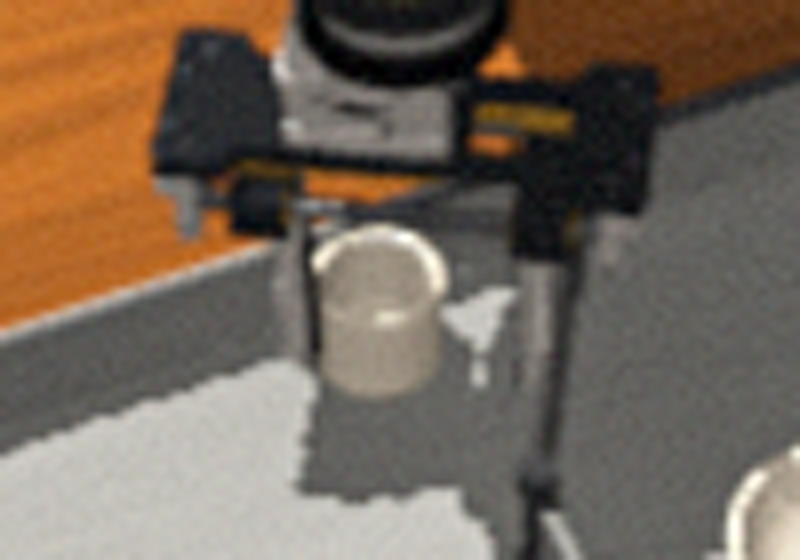

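The flap is open: its top runs from the post (535,480) to about (575,230). The upright cup, with its rim at (380,275), is still short of the gate.

```bash
python3 - <<'E'
from h import *
print(toB(ray("scene",(380.5/8+199.5,275.5/8+159.5),.048))*1e3, toB(ray("scene",(575.5/8+199.5,232.5/8+159.5),.055))*1e3)
Y=lambda f:27-(8*np.cos(np.radians(f))-6.25*np.sin(np.radians(f))) if 0 else 27-(8*np.sin(np.radians(f))*0+0)
def Yc(f):
    r=np.radians(f);return 27-(8*np.cos(r)-6.25*np.sin(r))
w=[]
for x in [-40]+list(range(-35,113,6)):
    f=min(88,30.8+(x+44)*.40);y=Yc(f)
    if f>60: y=min(y,27)
    w.append((x,round(float(y),1),round(f,1),90))
planc((-44,23.3,30.8,90),w)
E
```

```text
[-8.85816773 28.40241341] [66.51542045 12.39107236]
(-40, 23.6, 32.4, 90) tx 0.0010 ty 0.0033 rz 0.028
(-35, 23.9, 34.4, 90) tx 0.0014 ty 0.0040 rz 0.035
(-29, 24.3, 36.8, 90) tx 0.0018 ty 0.0047 rz 0.042
(-23, 24.8, 39.2, 90) tx 0.0021 ty 0.0045 rz 0.042
(-17, 25.2, 41.6, 90) tx 0.0022 ty 0.0044 rz 0.042
(-11, 25.6, 44.0, 90) tx 0.0024 ty 0.0042 rz 0.042
(-5, 26.0, 46.4, 90) tx 0.0026 ty 0.0040 rz 0.042
(1, 26.4, 48.8, 90) tx 0.0027 ty 0.0038 rz 0.042
(7, 26.9, 51.2, 90) tx 0.0030 ty 0.0035 rz 0.042
(13, 27.3, 53.6, 90) tx 0.0030 ty 0.0034 rz 0.042
(19, 27.7, 56.0, 90) tx 0.0032 ty 0.0032 rz 0.042
(25, 28.1, 58.4, 90) tx 0.0033 ty 0.0030 rz 0.042
(31, 27.0, 60.8, 90) tx 0.0026 ty 0.0040 rz 0.042
(37, 27.0, 63.2, 90) tx 0.0034 ty 0.0029 rz 0.042
(43, 27.0, 65.6, 90) tx 0.0035 ty 0.0027 rz 0.042
(49, 27.0, 68.0, 90) tx 0.0036 ty 0.0024 rz 0.042
(55, 27.0, 70.4, 90) tx 0.0037 ty 0.0022 rz 0.042
(61, 27.0, 72.8, 90) tx 0.0038 ty 0.0020 rz 0.042
(67, 27.0, 75.2, 90) tx 0.0038 ty 0.0017 rz 0.042
(73, 27.0, 77.6, 90) tx 0.0039 ty 0.0015 rz 0.042
(79, 27.0, 80.0, 90) tx 0.0040 ty 0.0012 rz 0.042
(85, 27.0, 82.4, 90) tx 0.0040 ty 0.0010 rz 0.042
(91, 27.0, 84.8, 90) tx 0.0041 ty 0.0008 rz 0.042
(97, 27.0, 87.2, 90) tx 0.0041 ty 0.0005 rz 0.042
(103, 27.0, 88, 90) tx 0.0054 ty 0.0003 rz 0.014
(109, 27.0, 88, 90) tx 0.0060 ty 0.0002 rz 0.000
```

Call:
jog_arm([
  [0.001,0.0033,0,0,0,0.028,0.65],
  [0,0,0,0,0,0,0.65],
  [0.0014,0.004,0,0,0,0.035,0.65],
  [0.0018,0.0047,0,0,0,0.042,0.65],
  [0.0021,0.0045,0,0,0,0.042,0.65],
])

```text
time_s: 8.25
ee_pos: [0.4928, -0.0341, -0.0023]
eef_rot: [3.14, 0.005, 2.523]
force: [2.4, -4.4, 0.4]
grip_width: 0.0775
grip_force: 2.9
```

Call:
jog_arm([
  [0.0022,0.0044,0,0,0,0.042,0.65],
  [0.0024,0.0042,0,0,0,0.042,0.65],
  [0.0026,0.004,0,0,0,0.042,0.65],
  [0.0027,0.0038,0,0,0,0.042,0.65],
])

```text
time_s: 8.65
ee_pos: [0.4956, -0.0151, -0.0023]
eef_rot: [3.139, 0.005, 2.355]
force: [2.4, -5.4, -0.1]
grip_width: 0.0774
grip_force: 2.9
```

```bash
python3 - <<'E'
from h import *
show()
a=ctrl.camera("scene")[150:220,210:310]
cv2.imwrite("pics/s5.png",cv2.cvtColor(cv2.resize(a,None,fx=8,fy=8,interpolation=cv2.INTER_CUBIC),cv2.COLOR_RGB2BGR))
E
```

```text
t 8.65 L [ 59.1 -42.4] T [-0.2 25.1] z -0.0023 yaw 2.355 F [ 2.4 -5.4 -0.1] w 0.0774
```

View pics/s5.png

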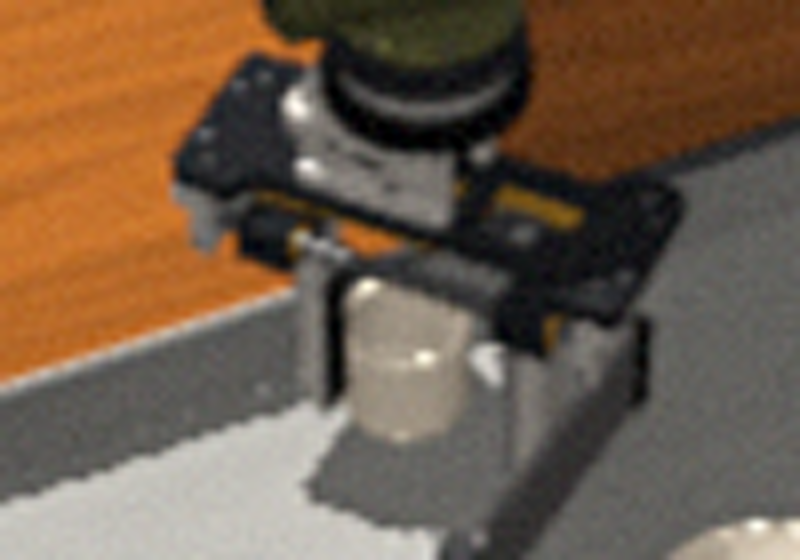

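The flap is held wide open by the lead finger, with its edge at about (640,325). The cup at (405,360) is upright and entering, so I'll continue.

Call:
jog_arm([
  [0.003,0.0035,0,0,0,0.042,0.65],
  [0.003,0.0034,0,0,0,0.042,0.65],
  [0.0032,0.0032,0,0,0,0.042,0.65],
  [0.0033,0.003,0,0,0,0.042,0.65],
  [0.0026,0.004,0,0,0,0.042,0.65],
])

```text
time_s: 9.2
ee_pos: [0.4982, 0.0075, -0.0026]
eef_rot: [3.139, 0.003, 2.145]
force: [-0.8, -2.8, 0.4]
grip_width: 0.0775
grip_force: 1.6
```

Call:
jog_arm([
  [0.0034,0.0029,0,0,0,0.042,0.65],
  [0.0035,0.0027,0,0,0,0.042,0.65],
  [0.0036,0.0024,0,0,0,0.042,0.65],
  [0.0037,0.0022,0,0,0,0.042,0.65],
  [0.0038,0.002,0,0,0,0.042,0.65],
])

```text
time_s: 9.7
ee_pos: [0.5002, 0.0292, -0.0027]
eef_rot: [3.139, 0.003, 1.936]
force: [0.5, -3.5, 1.9]
grip_width: 0.0776
grip_force: 1.7
```

```bash
python3 - <<'E'
from h import *
show()
E
```

```text
t 9.7 L [ 86.8 -59.1] T [60.  26.9] z -0.0027 yaw 1.936 F [ 0.5 -3.5  1.9] w 0.0776
```

Call:
jog_arm([
  [0.0038,0.0017,0,0,0,0.042,0.65],
  [0.0039,0.0015,0,0,0,0.042,0.65],
  [0.004,0.0012,0,0,0,0.042,0.65],
  [0.004,0.001,0,0,0,0.042,0.65],
  [0.0041,0.0008,0,0,0,0.042,0.65],
])

```text
time_s: 10.2
ee_pos: [0.5008, 0.05, -0.0027]
eef_rot: [3.138, 0.002, 1.726]
force: [-1.0, -3.7, 1.2]
grip_width: 0.0777
grip_force: 1.9
```

Call:
jog_arm([
  [0.0041,0.0005,0,0,0,0.042,0.65],
  [0.0054,0.0003,0,0,0,0.014,0.65],
  [0.006,0.0002,0,0,0,0,0.65],
  [0.005,0.0002,0,0,0,0,0.65],
  [0,0,0,0,0,0,0.65],
])

```text
time_s: 10.7
ee_pos: [0.4999, 0.0714, -0.0027]
eef_rot: [3.137, 0.001, 1.671]
force: [-1.0, 0.6, 0.2]
grip_width: 0.0776
grip_force: 0.5
```

```bash
python3 - <<'E'
from h import *
show()
a=ctrl.camera("scene")[130:215,230:340];b=ctrl.camera("top")[165:265,205:365]
o=np.vstack([cv2.resize(a,(440,340)),cv2.resize(b,(440,260))])
cv2.imwrite("pics/s6.png",cv2.cvtColor(o,cv2.COLOR_RGB2BGR))
E
```

```text
t 10.7 L [117.2 -63.4] T [113.9  26.7] z -0.0027 yaw 1.671 F [-1.   0.6  0.2] w 0.0776
```

View pics/s6.png

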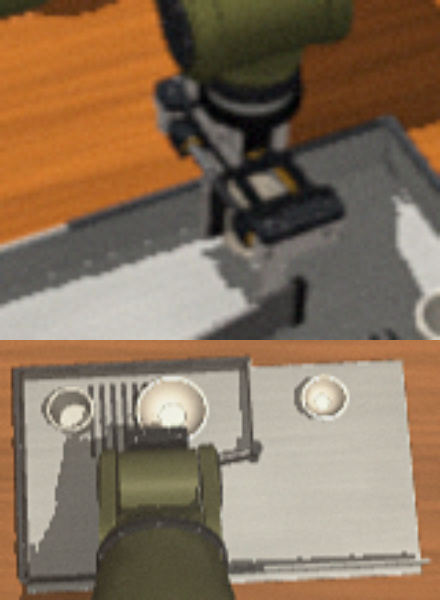

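The flap is at about 1.4 rad, top view (258,452) to left, and the cup is past the sweep. I'll back off 5 mm and lift out.

Call:
jog_arm([
  [-0.005,0,0,0,0,0,0.65],
  [0,0,0,0,0,0,0.65],
  [0,0,-0.04,0,0,0,0.65],
  [0,0,-0.05,0,0,0,0.65],
  [0,0,-0.05,0,0,0,0.65],
])

```text
time_s: 11.3
ee_pos: [0.4995, 0.0656, 0.139]
eef_rot: [3.138, 0.002, 1.669]
force: [0.9, -0.3, 0.6]
grip_width: 0.0776
grip_force: 0.0
```

Call:
jog_arm([
  [-0.04,0,-0.05,0,0,0,0.65],
  [-0.05,0,-0.02,0,0,0,0.65],
  [-0.05,0,0,0,0,0,0.65],
  [-0.05,0,0,0,0,0,0.65],
  [-0.05,0,0,0,0,0,0.65],
])

```text
time_s: 11.8
ee_pos: [0.522, -0.1629, 0.1958]
eef_rot: [3.136, 0.002, 1.67]
force: [0.5, 1.0, -0.0]
grip_width: 0.0775
grip_force: 0.0
```

Call:
jog_arm([
  [-0.03,0,0,0,0,0,0.65],
  [0,0,0,0,0,0,0.65],
  [0,0,0,0,0,0,0.65],
  [0,0,0,0,0,0,0.65],
  [0,0,0,0,0,0,0.65],
])

```text
time_s: 12.3
ee_pos: [0.5252, -0.1894, 0.1957]
eef_rot: [3.137, 0.002, 1.671]
force: [-0.2, -0.7, -0.1]
grip_width: 0.0775
grip_force: 0.0
```

Call:
jog_arm([
  [0,0,0,0,0,0,0.65],
  [0,0,0,0,0,0,0.65],
  [0,0,0,0,0,0,0.65],
  [0,0,0,0,0,0,0.65],
  [0,0,0,0,0,0,0.65],
])

```text
time_s: 12.8
ee_pos: [0.5251, -0.1904, 0.1955]
eef_rot: [3.137, 0.002, 1.67]
force: [1.0, -0.7, 0.4]
grip_width: 0.0777
grip_force: 0.0
```

```bash
python3 - <<'E'
from h import *
show()
a=ctrl.camera("scene")[130:250,200:360];b=ctrl.camera("top")[165:265,205:365]
o=np.vstack([cv2.resize(a,(440,330)),cv2.resize(b,(440,270))])
cv2.imwrite("pics/s7.png",cv2.cvtColor(o,cv2.COLOR_RGB2BGR))
E
```

```text
t 12.8 L [-145.7  -72.1] T [-148.9   18.1] z 0.1955 yaw 1.67 F [ 1.  -0.7  0.4] w 0.0777
```

View pics/s7.png

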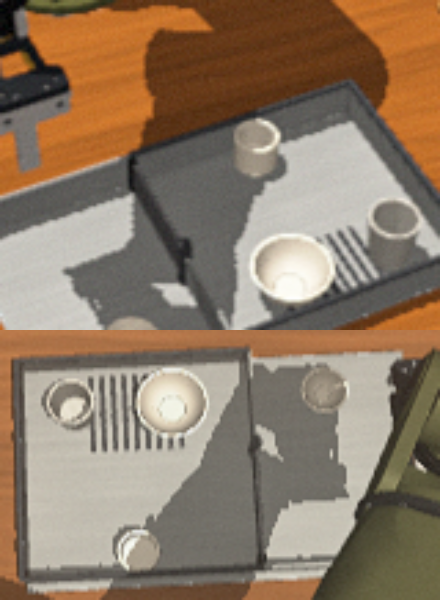

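The cup stands upright inside at (137,550) in the lower view. The flap is shut, running from (257,445) to (262,565), and the other crockery has not moved. I'll let it settle another half second and hand in.

Call:
jog_arm([
  [0,0,0,0,0,0,0.65],
  [0,0,0,0,0,0,0.65],
  [0,0,0,0,0,0,0.65],
  [0,0,0,0,0,0,0.65],
  [0,0,0,0,0,0,0.65],
])

```text
time_s: 13.4
ee_pos: [0.5251, -0.1904, 0.1955]
eef_rot: [3.137, 0.002, 1.67]
force: [-0.4, 0.1, -0.4]
grip_width: 0.0777
grip_force: 0.0
```

```bash
python3 -c "
from station import ctrl
print(ctrl.hand_in())"
```

```text
the job is handed in; nothing more can be done
None
```

The job is handed in at 13.4 s, with no verdict returned; the last pictures show the cup upright about 150 mm inside the gate, the flap shut behind it, and the other crockery in view unmoved.

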